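Pack the sampling caddy

ROBOT

A 6-joint arm with a two-finger parallel gripper is mounted at the origin on a cart in front of the work surface, level with it; the furniture and walls round the work are solid. World frame = base frame: x ahead of the robot, y to its left, z up, the work surface at z = 0. Lengths are in m, angles in rad, forces in N, time in s.
With the tool pointing down it reaches from about 0.275 to 0.725 m from the base axis. Payload 5.6 kg.
Tool frame: the origin (TCP) lies at the very end of the fingers, on their centre line; the grasp point (between the pads) lies ctrl.grasp_offset behind it (ctrl.grasp_offset is the distance from the TCP to the grasp point, in m); y points along the fingers, z is the direction in which the jaws open and shut, and the axes are right-handed (so a half turn about y gives the same grasp; the last joint's range is limited). The gripper opens to 85 mm and grips with 20 to 120 N. Pads are 22 mm wide; open, the fingers measure 114 mm over their backs; the gripper's body (76 mm by 85 mm) begins 54 mm behind the grasp point. The pads swing forward as they close: fully open they stand 13 mm farther back than shut.
Start: joints at [-0.929, 0.255, 0.108, 0, -1.424, -0.285], TCP at [0.192, -0.515, 0.231] pointing down, gripper open.
Joint ranges: [-2.95, 2.95], [-1.21, 1.97], [-1.09, 1.5], [-2.87, 1.71], [-2.94, -0.07], [-3.05, 3.05]. Speed limits (rad/s): [2.57, 2.57, 3.14, 3.14, 3.14, 3.14].

INTERFACE

Orientations are given as a 3x3 rotation matrix whose columns are the frame's x, y, z axes.
In Python, from bench import ctrl gives the robot as it stands. Calls block until the motion is done:
- ctrl.reach(position, orientation): joint-space move of the TCP to a pose.
- ctrl.move_linear(position, rot=None, speed=0.15, until_force=None): straight line of the TCP; rot=None keeps the orientation; speed is the mean speed in m/s. With until_force (N) it stops when the force on the tool has changed by that much, and returns True; else False.
- ctrl.move_joints(angles): joint-space move.
- ctrl.set_gripper(opening): finger opening in m; the grip force is fixed at half the most; returns when the fingers have stopped.
- ctrl.hold(seconds).
- ctrl.solve_ik(position, orientation): joint angles nearest the present ones, or None.
- ctrl.grab_frame(name): name is "scene" or "top" or "wrist"; returns (picture, depth): 400x640x3 uint8, red, green, blue; 400x640 float32, m along the optical axis (not along the pixel's ray), 0 where there is no reading.
- ctrl.calibration(name): a dict with "intrinsics" (3x3 intrinsics, pixels), "R" (3x3) and "t" (3): a world point X has camera coordinates R X + t. Camera axes: x right, y down, z forward; pixel columns grow to the right and rows downward; lengths in m; the calibration is good to about 2 mm. The wrist camera is an equidistant fisheye: a pixel r from the principal point sees the ray r / f radians off the axis. A picture is of the moment at which its call begins: read the wrist's pose just before it. calibration takes no time and is no camera call; for the wrist camera it gives the pose at the moment of the call.
A pose or a line that the arm cannot do raises ctrl.MotionError and nothing moves.
- ctrl.job_done(): hands the job in, once; it reports no verdict.
Readings, each from a call of its own:
- ctrl.read_time_s(): time.
- ctrl.read_qpos(): joint angles.
- ctrl.read_dq(): joint speeds.
- ctrl.read_effort(): joint torques, N m.
- ctrl.read_ee_pos(): TCP position.
- ctrl.read_orientation(): TCP orientation.
- ctrl.read_wrist_force(): force on the tool from outside, world axes, zero at the start.
- ctrl.read_torque(): the same for the moment, N m.
- ctrl.read_width(): finger opening in m.
Only numpy, scipy, OpenCV 4.12 (cv2) and the standard library are available. Lean on these libraries where they do the work, as an engineer would, in place of code of your own. Each camera call takes 0.05 s, during which the arm holds its last target.

TASK

Pack the caddy for the sampling round: stand the two loose capped tubes in the two narrowest pockets (one each, either way round), the smallest screw-cap bottle in the medium pocket and the largest screw-cap bottle in the widest pocket, all upright and right down on the pocket floors. The middle-sized brown bottle and the wash bottle with the bent spout are not part of the kit: leave them standing where they are.

Things in the scene. Friction and masses are not known exactly. Their poses are not given: they have to be found in the camera images.
- tube_a_mid (a point): Loose clear plastic tube with a blue screw cap, standing upright on the bench: body 28 to 30 mm across, cap 34 mm across from 100 to 114 mm above its base, 114 mm high overall, about 25 g. The point is on its axis half-way up (57 mm); z is up its axis. One of two alike; either may go in either narrow pocket. (The tubes in the orange rack are fixed and not meant.)
- tube_b_mid (a point): Loose clear plastic tube with a blue screw cap, standing upright on the bench: body 28 to 30 mm across, cap 34 mm across from 100 to 114 mm above its base, 114 mm high overall, about 25 g. The point is on its axis half-way up (57 mm); z is up its axis. One of two alike; either may go in either narrow pocket. (The tubes in the orange rack are fixed and not meant.)
- small_bottle_mid (a point): The smallest screw-cap bottle, whitish with a green cap, standing loose and upright on the bench: round body 45 mm across up to 63 mm above its base, then a narrower neck and screw cap 27 mm across that can be gripped up to 88 mm; 92 mm high overall, about 90 g. The point is on its axis half-way up (46 mm above the base); z is up its axis. It belongs in the medium pocket.
- large_bottle_mid (a point): The largest screw-cap bottle, white with a red cap (no spout), standing loose and upright on the bench: round body 62 mm across up to 102 mm above its base, then a narrower neck and screw cap 35 mm across that can be gripped up to 142 mm; 146 mm high overall, about 240 g. The point is on its axis half-way up (73 mm above the base); z is up its axis. It belongs in the wide pocket.
- brown_bottle_mid (a point): The middle-sized screw-cap bottle, brown with a black cap, standing loose and upright on the bench: round body 55 mm across up to 83 mm above its base, then a narrower neck and screw cap 31 mm across that can be gripped up to 115 mm; 119 mm high overall, about 140 g. The point is on its axis half-way up (59.5 mm above the base); z is up its axis. Look-alike: it stays where it stands.
- spout_bottle_mid (a point): Squeeze wash bottle: white, 64 mm body, with a thin bent red spout tube rising from its cap to 192 mm and reaching out to its -y side (105 mm long overall). Stands loose and upright. The point is on the body's axis 50 mm above the base; z is up. Look-alike: it stays where it stands.
- insert_narrow_a: Grey insert block, 90 x 90 x 40 mm, fixed in the low metal caddy (tray 188 mm square, rim 29 mm up; pocket centres 92 mm apart). One square blind pocket 46 mm wide in its top: one of the two narrowest pockets, for a tube. Origin: centre of its underside, on the pocket axis, 4 mm above the bench; pocket floor 6 mm and mouth 40 mm above the origin; z up, x and y along its sides.
- insert_narrow_b: Grey insert block, 90 x 90 x 40 mm, fixed in the low metal caddy (tray 188 mm square, rim 29 mm up; pocket centres 92 mm apart). One square blind pocket 46 mm wide in its top: one of the two narrowest pockets, for a tube. Origin: centre of its underside, on the pocket axis, 4 mm above the bench; pocket floor 6 mm and mouth 40 mm above the origin; z up, x and y along its sides.
- insert_medium: Grey insert block, 90 x 90 x 40 mm, fixed in the low metal caddy (tray 188 mm square, rim 29 mm up; pocket centres 92 mm apart). One square blind pocket 61 mm wide in its top: the medium pocket, for the smallest bottle. Origin: centre of its underside, on the pocket axis, 4 mm above the bench; pocket floor 6 mm and mouth 40 mm above the origin; z up, x and y along its sides.
- insert_wide: Grey insert block, 90 x 90 x 40 mm, fixed in the low metal caddy (tray 188 mm square, rim 29 mm up; pocket centres 92 mm apart). One square blind pocket 78 mm wide in its top: the widest pocket, for the largest bottle. Origin: centre of its underside, on the pocket axis, 4 mm above the bench; pocket floor 6 mm and mouth 40 mm above the origin; z up, x and y along its sides.

How it is judged:
By the outcome, as a careful person would: the job done as asked, in the order asked, and still so for the second after the job is handed in, with the robot touching nothing.
It also fails if it takes over 102 s, if anything falls off the work surface, if the arm or the gripper's body presses on something with over 40 N, if the wrist force passes 120 N, or if a joint passes its speed limit or range.

## Working session

There is one attempt and no reset: what is moved stays moved. The work goes in short steps, each a Python script; the robot and the scene stay as the last script left them, time stands still between calls to the robot, and variables do not carry over. Pictures are saved under pics/ and viewed, and the job is handed in when it is done.

```bash
mkdir -p pics; ls; python3 - <<'E'
from bench import ctrl
import cv2,numpy as np
for n in("scene","top","wrist"):
    p,d=ctrl.grab_frame(n); c=ctrl.calibration(n)
    cv2.imwrite(f"pics/{n}0.png",p[:,:,::-1]); np.savez(f"{n}0.npz",p=p,d=d,K=c["intrinsics"],R=c["R"],t=c["t"])
    print(n,c["intrinsics"],c["R"],c["t"],d.min(),d.max())
print(ctrl.grasp_offset,ctrl.read_time_s(),ctrl.read_orientation(),ctrl.read_width())
E
```

```text
pics
scene [[450.9030526    0.         318.03749415]
 [  0.         450.9030526  204.18289941]
 [  0.           0.           1.        ]] [[ 0.99499457  0.09987306 -0.00334445]
 [ 0.04204782 -0.44879729 -0.89264381]
 [-0.09065205  0.88803512 -0.45075031]] [-0.49691717  0.08890936  1.39990154] 0.0 2.4862978
top [[410.25993794   0.         325.31077868]
 [  0.         410.25993794 198.24804448]
 [  0.           0.           1.        ]] [[-0.0170487  -0.99981243 -0.00918934]
 [-0.99697963  0.01769543 -0.07562074]
 [ 0.07576916  0.00787235 -0.99709431]] [0.03990233 0.514595   1.07851161] 0.0 1.9833195
wrist [[309.70691629   0.         323.00228386]
 [  0.         309.70691629 202.42823275]
 [  0.           0.           1.        ]] [[-3.49426325e-01  9.36963670e-01  5.68891063e-04]
 [ 8.86604756e-01  3.30449239e-01  3.23628348e-01]
 [ 3.03040015e-01  1.13588646e-01 -9.46184109e-01]] [ 0.54939652 -0.04271708  0.38009758] 0.0 1.436743
0.0187 0.15 [[ 9.37035685e-01 -5.43179427e-04 -3.49233204e-01]
 [ 3.49233621e-01  1.27417904e-03  9.37034820e-01]
 [-6.39924082e-05 -9.99999041e-01  1.38364775e-03]] 0.08518322787276995
```

View pics/scene0.png

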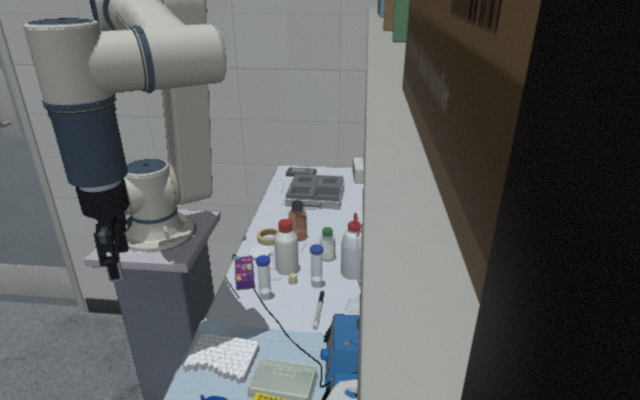

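View pics/top0.png

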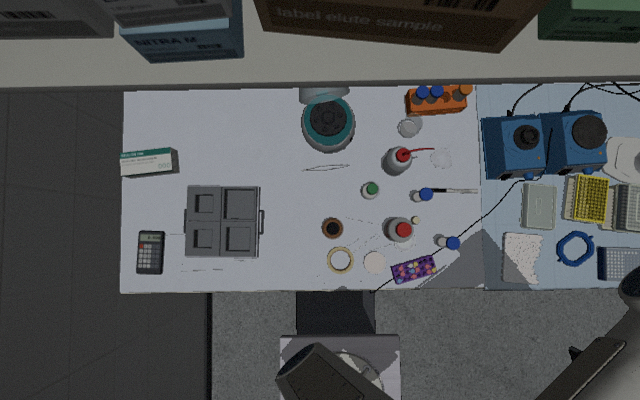

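View pics/wrist0.png

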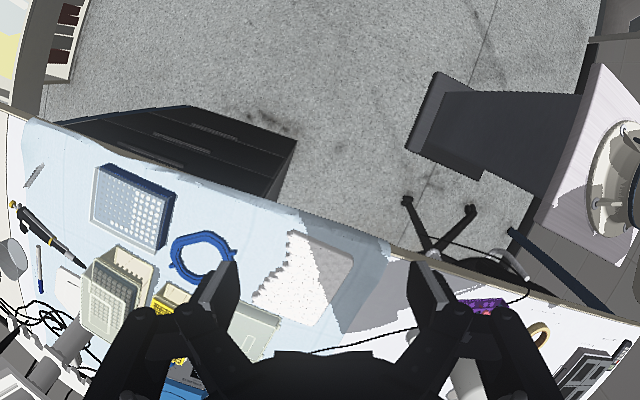

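The scene view shows the bench under a shelf. In the top view the caddy is at (223,221), brown bottle (332,228), green cap (371,188), red cap (402,229), spout bottle (400,158), and the loose tubes at (424,194) and (450,243). I'll measure these next.

```bash
cat > h.py <<'E'
import numpy as np,cv2
def load(n):
    z=np.load(n); return z['p'],z['d'],z['K'],z['R'],z['t']
def cloud(d,K,R,t):
    v,u=np.mgrid[:d.shape[0],:d.shape[1]]
    X=np.stack([(u-K[0,2])/K[0,0]*d,(v-K[1,2])/K[1,1]*d,d],-1)
    W=(X-t)@R; W[d<=0]=np.nan; return W
def ray(u,v,z,K,R,t):
    r=R.T@np.array([(u-K[0,2])/K[0,0],(v-K[1,2])/K[1,1],1.]); c=-R.T@t
    return c+r*(z-c[2])/r[2]
E
python3 - <<'E'
from h import *
p,d,K,R,t=load('top0.npz'); W=cloud(d,K,R,t)
print('cam',-R.T@t)
for u,v in [(150,200),(332,228),(371,188),(402,229),(404,155),(424,194),(450,243),(222,190),(203,203),(240,203),(201,238),(238,238),(300,180),(300,70),(300,280)]:
    print(u,v,W[v,u].round(3))
cv2.imwrite('pics/caddy.png',cv2.resize(p[170:275,165:285,::-1],None,fx=5,fy=5,interpolation=cv2.INTER_CUBIC))
cv2.imwrite('pics/bot.png',cv2.resize(p[80:290,300:480,::-1],None,fx=2.8,fy=2.8,interpolation=cv2.INTER_CUBIC))
E
```

```text
cam [0.43200309 0.02229845 1.11465852]
150 200 [ 0.521  0.511 -0.002]
332 228 [0.435 0.015 0.12 ]
371 188 [ 0.533 -0.084  0.092]
402 229 [ 0.43  -0.149  0.145]
404 155 [ 0.603 -0.156  0.161]
424 194 [ 0.514 -0.211  0.116]
450 243 [ 0.394 -0.27   0.111]
222 190 [0.54  0.302 0.044]
203 203 [0.509 0.362 0.011]
240 203 [0.507 0.261 0.014]
201 238 [0.415 0.366 0.014]
238 238 [0.413 0.268 0.008]
300 180 [0.568 0.099 0.001]
300 70 [0.633 0.055 0.612]
300 280 [0.298 0.103 0.002]
```

View pics/caddy.png

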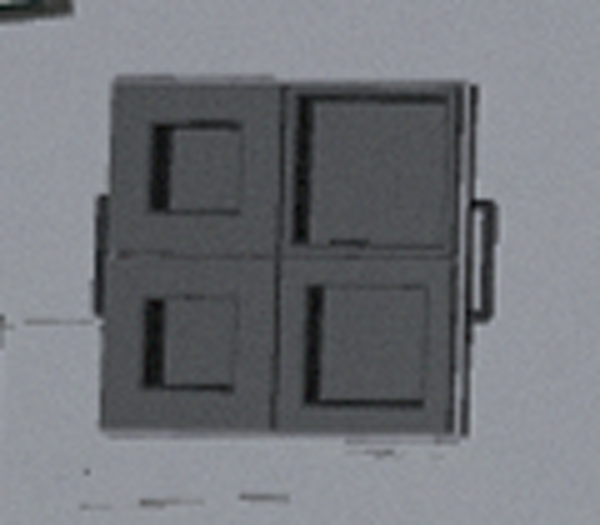

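View pics/bot.png

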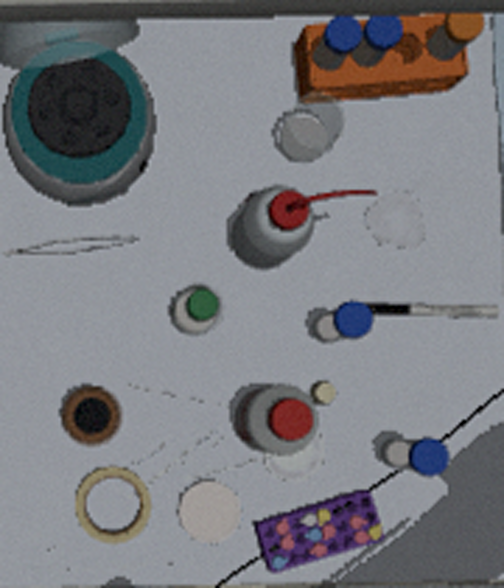

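Widest pocket is upper right, medium is lower right, and the two narrow ones are on the left. Now I'll measure the caps by colour mask, rays and depth.

```bash
python3 - <<'E'
from h import *
p,d,K,R,t=load('top0.npz'); W=cloud(d,K,R,t)
hsv=cv2.cvtColor(p,cv2.COLOR_RGB2HSV)
def blob(n,win,lo,hi,h):
    u0,u1,v0,v1=win; m=cv2.inRange(hsv,np.array(lo),np.array(hi))
    if lo[0]==0 and hi[0]==12: m|=cv2.inRange(hsv,np.array((165,)+lo[1:]),np.array((180,)+hi[1:]))
    k=np.zeros_like(m);k[v0:v1,u0:u1]=m[v0:v1,u0:u1]
    c=max(cv2.findContours(k,cv2.RETR_EXTERNAL,cv2.CHAIN_APPROX_NONE)[0],key=cv2.contourArea)
    (u,v),r=cv2.minEnclosingCircle(c); M=cv2.moments(c); uc,vc=M['m10']/M['m00'],M['m01']/M['m00']
    mk=np.zeros_like(k);cv2.drawContours(mk,[c],-1,255,-1); Z=np.nanmedian(W[mk>0][:,2])
    sel=(mk>0)&(abs(W[...,2]-h)<.008); 
    Q=W[sel]; print(n,'area',M['m00'],'circ',(round(u,1),round(v,1),round(r,1)),'cent',round(uc,1),round(vc,1),'ray',ray(uc,vc,h,K,R,t).round(4),'rayC',ray(u,v,h,K,R,t).round(4),'depthmean',Q.mean(0).round(4) if len(Q) else None,'diam mm',2000*r/K[0,0]*(1.115-h))
blob('tubeA',(410,440,180,210),(100,120,50),(130,255,255),.114)
blob('tubeB',(435,470,230,260),(100,120,50),(130,255,255),.114)
blob('small',(355,390,170,205),(45,70,30),(90,255,255),.092)
blob('large',(385,420,215,245),(0,120,60),(12,255,255),.146)
blob('spout',(390,414,145,166),(0,120,60),(12,255,255),.15)
sx=lambda a:(165+(a[0]+.5)/5-.5,170+(a[1]+.5)/5-.5)
for n,c in dict(a=(196.5,167.5),b=(190,343),med=(366,345),wide=(371.5,171)).items():
    print(n,ray(*sx(c),.044,K,R,t).round(4))
for n,c in dict(UL=(113,84),UR=(456,88),LL=(102,428),LR=(448,432)).items(): print(n,ray(*sx(c),.044,K,R,t).round(4))
# top surface of inserts via depth
s=(abs(W[...,2]-.044)<.006)&(W[...,1]>.18)&(W[...,1]<.45)&(W[...,0]>.35)&(W[...,0]<.58)
m=(s*255).astype(np.uint8); m=cv2.morphologyEx(m,cv2.MORPH_CLOSE,np.ones((3,3)))
c=max(cv2.findContours(m,cv2.RETR_EXTERNAL,cv2.CHAIN_APPROX_NONE)[0],key=cv2.contourArea)
r=cv2.minAreaRect(c); print(r, ray(*r[0],.044,K,R,t))
# shelf
for v in range(78,92,2): print(v,[W[v,u].round(3).tolist() for u in (150,300,440)])
# wrist camera in tool frame
w=np.load('wrist0.npz'); print('wcam tool', w['R'].T@-w['t'])
E
python3 - <<'E'
from bench import ctrl
import numpy as np
c=ctrl.calibration('wrist');p=-c['R'].T@c['t'];O=np.array(ctrl.read_orientation());print(O.T@(p-ctrl.read_ee_pos()))
E
```

```text
tubeA area 116.5 circ (425.7, 193.3, 6.8) cent 425.9 193.5 ray [ 0.5152 -0.2156  0.114 ] rayC [ 0.5158 -0.2152  0.114 ] depthmean [ 0.5152 -0.2157  0.1132] diam mm 33.23282151019925
tubeB area 119.0 circ (453.0, 243.0, 6.7) cent 453.0 242.8 ray [ 0.3945 -0.2769  0.114 ] rayC [ 0.394  -0.2768  0.114 ] depthmean [ 0.3945 -0.2771  0.1135] diam mm 32.735403150015514
small area 82.5 circ (371.8, 188.2, 5.5) cent 371.8 188.2 ray [ 0.5329 -0.0864  0.092 ] rayC [ 0.5328 -0.0863  0.092 ] depthmean [ 0.5324 -0.0866  0.092 ] diam mm 27.52758027724021
large area 152.0 circ (403.8, 229.2, 7.5) cent 403.7 229.3 ray [ 0.4291 -0.153   0.146 ] rayC [ 0.4293 -0.1531  0.146 ] depthmean [ 0.4289 -0.1531  0.146 ] diam mm 35.23185559143681
spout area 124.5 circ (405.0, 153.5, 8.7) cent 403.1 154.4 ray [ 0.6065 -0.1564  0.15  ] rayC [ 0.6085 -0.161   0.15  ] depthmean [ 0.6053 -0.1549  0.1523] diam mm 41.0793052354728
a [0.5063 0.3493 0.044 ]
b [0.4147 0.3522 0.044 ]
med [0.4121 0.2603 0.044 ]
wide [0.5028 0.2573 0.044 ]
UL [0.5511 0.3936 0.044 ]
UR [0.5457 0.2128 0.044 ]
LL [0.3715 0.3978 0.044 ]
LR [0.3664 0.2177 0.044 ]
((220.5557861328125, 221.3190155029297), (70.59796142578125, 69.70411682128906), 0.8680514097213745) [0.45778589 0.30540407 0.044     ]
78 [[0.627, 0.245, 0.611], [0.623, 0.056, 0.61], [0.62, -0.121, 0.609]]
80 [[0.624, 0.246, 0.61], [0.62, 0.056, 0.611], [0.618, -0.121, 0.607]]
82 [[0.622, 0.245, 0.611], [0.618, 0.056, 0.611], [0.617, -0.123, 0.602]]
84 [[0.619, 0.246, 0.61], [0.618, 0.056, 0.603], [0.618, -0.125, 0.593]]
86 [[0.618, 0.247, 0.606], [0.618, 0.057, 0.595], [0.781, -0.259, 0.12]]
88 [[0.619, 0.252, 0.596], [0.769, 0.086, 0.159], [0.776, -0.258, 0.12]]
90 [[0.618, 0.254, 0.591], [0.764, 0.086, 0.161], [0.772, -0.259, 0.117]]
wcam tool [ 0.114662   -0.54382352  0.3731542 ]
[-0.08257233 -0.14251404  0.00022282]
```

Heights, cap diameters and the 92 mm pocket spacing all agree with the brief. First pick is tube B, which stands free of its neighbours.

```bash
cat > act.py <<'E'
from bench import ctrl
import numpy as np, cv2
def rot(th=0):
    c,s=np.cos(th),np.sin(th); return np.array([[c,0,-s],[s,0,c],[0,-1,0]],float)
T=dict(a=(.5152,-.2156),b=(.3945,-.2769),small=(.5327,-.0865),large=(.4290,-.1531))
P=dict(na=(.5055,.3495),nb=(.4140,.3520),med=(.4118,.2600),wide=(.5033,.2575))
GZ=dict(a=.065,b=.065,small=.066,large=.108)
WID=dict(a=.029,b=.029,small=.027,large=.035)
def say(*a): print(round(ctrl.read_time_s(),1),*a)
def pick(k,zl):
    x,y=T[k]; R=rot(0)
    ctrl.reach([x,y,GZ[k]+.10],R); say('above',np.round(ctrl.read_ee_pos(),4))
    f=ctrl.move_linear([x,y,GZ[k]],speed=.12,until_force=8); say('down',f,np.round(ctrl.read_ee_pos(),4))
    if f: return False
    ctrl.set_gripper(0.0); w=ctrl.read_width(); say('width',w)
    if abs(w-WID[k])>.008: print('BAD WIDTH'); return False
    ctrl.move_linear([x,y,zl],speed=.15); say('lift',ctrl.read_width(),np.round(ctrl.read_wrist_force(),2))
    return True
def via(pts,speed=.25):
    for q in pts: ctrl.move_linear(q,speed=speed)
def snap(n,name):
    p,d=ctrl.grab_frame(n); c=ctrl.calibration(n); cv2.imwrite(f'pics/{name}.png',p[:,:,::-1]); np.savez(f'{name}.npz',p=p,d=d,K=c["intrinsics"],R=c["R"],t=c["t"])
def place(k,s,zl):
    x,y=P[s]; ctrl.move_linear([x,y,zl],speed=.25)
    z=GZ[k]+.010
    ctrl.move_linear([x,y,z+.025],speed=.15)
    f=ctrl.move_linear([x,y,z-.004],speed=.04,until_force=4); say('seat',f,np.round(ctrl.read_ee_pos(),4),'want z',z,ctrl.read_width())
E
python3 - <<'E'
from act import *
q0=None
for k in T:
    for z in (GZ[k],.30 if k=='large' else .23): print(k,z,np.round(ctrl.solve_ik([*T[k],z],rot(0)),2))
for s in P:
    for z in (.075,.30): print(s,z,np.round(ctrl.solve_ik([*P[s],z],rot(0)),2))
ok=pick('b',.24)
snap('wrist','w1'); snap('top','t1')
E
```

```text
a 0.065 [-0.12  0.38 -0.16  0.   -1.03 -1.45]
a 0.23 [-0.12  0.27  0.13  0.   -1.43 -1.45]
b 0.065 [-0.29  0.24 -0.36  0.   -0.97 -1.28]
b 0.23 [-0.29  0.12 -0.06  0.   -1.39 -1.28]
small 0.066 [ 0.13  0.34 -0.21  0.   -1.02 -1.7 ]
small 0.23 [ 0.13  0.23  0.08  0.   -1.41 -1.7 ]
large 0.108 [ 0.    0.15 -0.35  0.   -1.07 -1.57]
large 0.3 [ 0.    0.05  0.04  0.   -1.56 -1.57]
na 0.075 [ 0.86  0.47  0.01  0.   -1.12 -2.43]
na 0.3 [ 0.86  0.38  0.46  0.   -1.65 -2.43]
nb 0.075 [ 0.99  0.34 -0.19  0.   -1.04 -2.56]
nb 0.3 [ 0.99  0.23  0.25  0.   -1.59 -2.56]
med 0.075 [ 0.89  0.24 -0.33  0.   -1.   -2.46]
med 0.3 [ 0.89  0.12  0.11  0.   -1.56 -2.46]
wide 0.075 [ 0.75  0.38 -0.13  0.   -1.06 -2.32]
wide 0.3 [ 0.75  0.28  0.31  0.   -1.6  -2.32]
1.4 above [ 0.3944 -0.2775  0.1652]
2.4 down False [ 0.395  -0.2773  0.0657]
2.9 width 0.02934177643531615
4.2 lift 0.029249685770923704 [-0.05 -0.23 -0.54]
```

Width 29.3 mm confirms the tube is held. Placing it.

```bash
python3 - <<'E'
from act import *
place('b','nb',.24)
snap('top','t2'); snap('wrist','w2'); snap('scene','s2')
a=cv2.imread('pics/w2.png'); b=cv2.imread('pics/t2.png')[150:300,150:350]; cv2.imwrite('pics/m2.png',np.vstack([a[:,:],cv2.resize(b,(267,200))[:, :] if 0 else np.hstack([cv2.resize(b,(267,200)),cv2.resize(cv2.imread('pics/s2.png')[150:230,250:380],(373,200))])]))
E
```

```text
8.7 seat True [0.4143 0.3518 0.0755] want z 0.075 0.029257873621784922
```

View pics/m2.png

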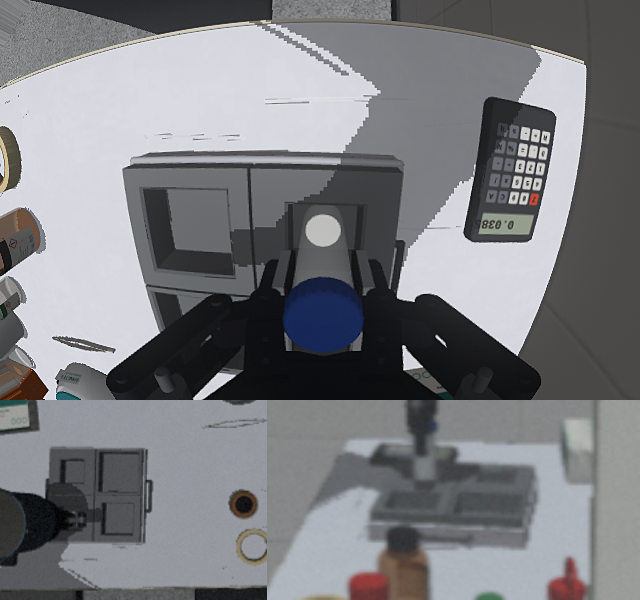

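The wrist view shows the tube standing inside the narrow pocket, with the cap at (322,313). It seated at z 0.0755, expected 0.075. Release it and fetch tube A.

```bash
cat >> act.py <<'E'
def release(k,s,zl=.25):
    ctrl.set_gripper(.055); say('open',ctrl.read_width())
    x,y=P[s]; ctrl.move_linear([x,y,zl],speed=.2)
E
python3 - <<'E'
from act import *
release('b','nb')
ctrl.move_linear([.5152,-.2156,.24],speed=.3)
ok=pick('a',.24)
if ok:
    place('a','na',.24); snap('wrist','w3'); snap('top','t3')
E
```

```text
9.2 open 0.0547293966612369
12.7 above [ 0.5151 -0.2155  0.1656]
13.7 down False [ 0.5161 -0.2158  0.0661]
14.1 width 0.029601934123681426
15.4 lift 0.0295662219970684 [ 0.07 -0.03 -0.66]
19.4 seat True [0.5056 0.3493 0.0761] want z 0.075 0.02962510344820876
```

View pics/w3.png

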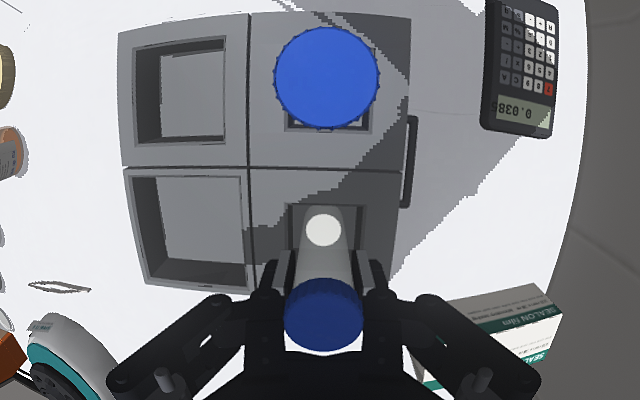

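Tube one stands in its pocket with its cap at (326,77), and tube two is seated at (323,313). Next, the small bottle.

```bash
python3 - <<'E'
from act import *
release('a','na')
ctrl.move_linear([*T['small'],.24],speed=.3)
ok=pick('small',.24)
if ok:
    place('small','med',.24); snap('wrist','w4'); snap('top','t4')
E
```

```text
19.9 open 0.05528423010604308
22.9 above [ 0.5327 -0.0862  0.1665]
23.9 down False [ 0.5336 -0.0865  0.0671]
24.3 width 0.02449011817699796
25.6 lift 0.024632947271811784 [-0.    0.27 -0.74]
28.9 seat True [0.4118 0.2597 0.0769] want z 0.076 0.024694288705161403
```

View pics/w4.png

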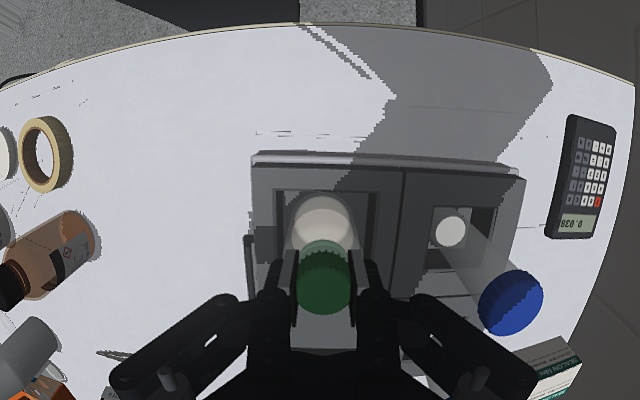

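The small bottle is in the medium pocket, cap at (324,278), seated at the expected height. Next, the large bottle.

```bash
python3 - <<'E'
from act import *
release('small','med')
ctrl.move_linear([*T['large'],.28],speed=.3)
ok=pick('large',.30)
if ok:
    place('large','wide',.30); snap('wrist','w5'); snap('top','t5')
E
```

```text
29.4 open 0.05503707980481308
32.3 above [ 0.4289 -0.1529  0.2086]
33.3 down False [ 0.4298 -0.1532  0.109 ]
33.6 width 0.03289962176859744
35.1 lift 0.032718219759283934 [ 0.28  0.49 -2.49]
38.7 seat True [0.5033 0.2572 0.119 ] want z 0.118 0.03295537959092317
```

View pics/w5.png

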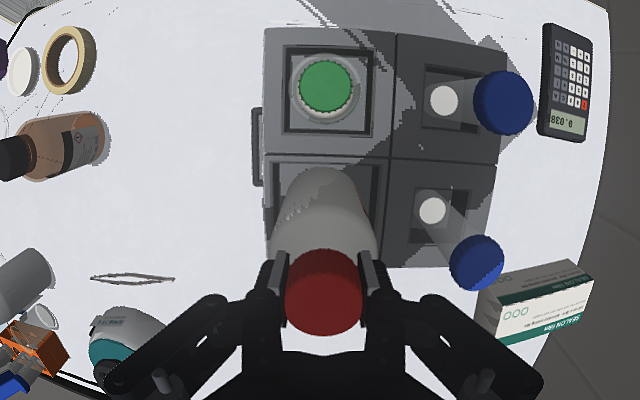

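The large bottle is in the wide pocket (cap at (323,290)). The green cap is at (325,86) and the tubes at (503,103) and (476,262), all upright. I'll release, back off clear of the top view, and check everything.

```bash
python3 - <<'E'
from act import *
release('large','wide',.28)
ctrl.move_linear([.40,.0,.28],speed=.3)
ctrl.reach([.25,-.35,.28],rot(0))
snap('top','t6'); snap('scene','s6')
cv2.imwrite('pics/m6.png',cv2.resize(cv2.imread('pics/t6.png')[80:300,150:490],None,fx=2.2,fy=2.2))
say()
from h import *
p,d,K,R,t=load('t6.npz'); W=cloud(d,K,R,t)
hsv=cv2.cvtColor(p,cv2.COLOR_RGB2HSV)
for n,s,h,lo,hi in [('tube','na',.124,(100,120,40),(130,255,255)),('tube','nb',.124,(100,120,40),(130,255,255)),('small','med',.102,(45,60,30),(90,255,255)),('large','wide',.156,(0,110,50),(12,255,255))]:
    m=cv2.inRange(hsv,np.array(lo),np.array(hi))
    if lo[0]==0: m|=cv2.inRange(hsv,np.array((165,110,50)),np.array((180,255,255)))
    s2=(m>0)&(np.hypot(W[...,0]-P[s][0],W[...,1]-P[s][1])<.04)&(abs(W[...,2]-h)<.02)
    v,u=np.nonzero(s2); print(n,s,P[s],'n',len(u),ray(u.mean(),v.mean(),h,K,R,t).round(4),'med depth z',np.median(W[s2][:,2]).round(4))
q,_,K0,R0,t0=load('top0.npz')
dd=np.abs(p.astype(int)-q).sum(2)
for n,w in dict(brown=(318,347,215,242),spout=(382,436,143,178)).items(): print(n,'diff',dd[w[2]:w[3],w[0]:w[1]].mean(), 'bg',dd[170:180,280:300].mean())
E
```

```text
39.1 open 0.05481930861389564
42.7
tube na (0.5055, 0.3495) n 146 [0.5058 0.3472 0.124 ] med depth z 0.1235
tube nb (0.414, 0.352) n 149 [0.4141 0.3495 0.124 ] med depth z 0.1235
small med (0.4118, 0.26) n 104 [0.4118 0.2575 0.102 ] med depth z 0.1018
large wide (0.5033, 0.2575) n 177 [0.5023 0.2558 0.156 ] med depth z 0.156
brown diff 9.593869731800766 bg 7.495
spout diff 8.184126984126983 bg 7.495
```

View pics/m6.png

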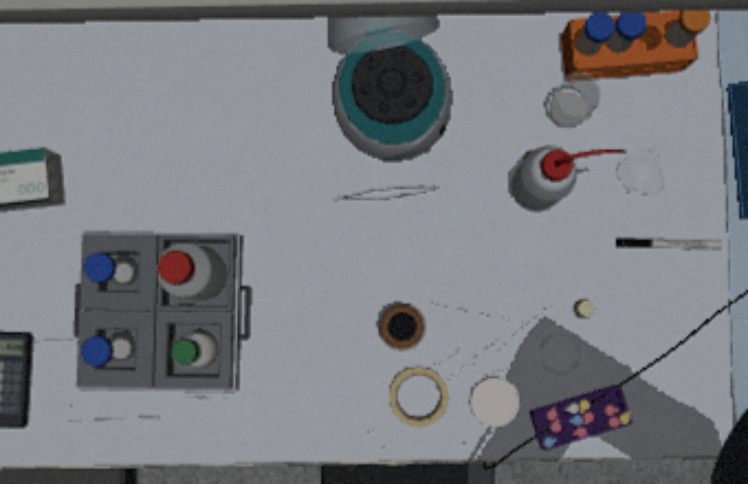

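All four stand in their pockets: blue caps at (98,267) and (96,351), red at (176,266), green at (184,351). Cap heights match the pocket floors within 1 mm. The brown bottle (402,325) and spout bottle (545,178) haven't moved. Handing in.

```bash
python3 - <<'E'
from bench import ctrl
print(ctrl.job_done(), ctrl.read_time_s())
E
```

```text
the job is handed in; nothing more can be done
the job is handed in; nothing more can be done
```

The caddy is packed and handed in at about 43 s of the 102 s allowed, with the arm clear of everything. I placed the two tubes in the narrow pockets first, then the smallest bottle in the medium pocket, then the largest in the wide pocket.

- **Placement:** in the last overhead view the cap tops measured 123.5, 123.5, 101.8 and 156.0 mm. Seated on the pocket floors they should be 124, 124, 102 and 156 mm. All four were upright and within 3 mm of their pocket centres.
- **Left alone:** the brown bottle and the wash bottle look unmoved. The picture change around each is close to background noise.
- **Small disagreement:** the grip on the two screw caps read about 2 mm narrower than the stated cap size. Nothing slipped, and no check failed.

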